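Lock a battery hold-down bar with its pin and R-clip

TASK

Push the red-headed pin of the battery hold-down bar fully home, then take the R-clip out of the black holder and press its straight leg down through the cross hole near the pin's far end until the bow springs over the pin; leave it seated there. The pin may be twisted about its own axis, so find the hole by feel and never press the clip hard on the pin, and do not disturb the other things on the bench.

Things in the scene. Friction and masses are not known exactly. Their poses are not given: they have to be found in the camera images.
- cradle: Fixed cradle: steel base, two upright ears (outer faces at x = -28 and +28 mm, 44 mm wide, tops 138 mm up), between them the end of a hold-down bar that runs to -y, 130 mm high, over a blue battery (104 mm). Spans y -260..+40, x -55..+55 mm. Origin on the bench below the ears' middle. The pin lies along x at y = 0, z = 118 mm: red head at -x, cross hole near its +x end.
- pin (a joint): How far the pin is backed out, m: 0 = home (head against the ear, firm stop), 0.014 to 0.026 at the start, when the hole is hidden in the ear. It slides in along the cradle's +x against 5 N of friction. The steel shank (not the head) also turns about its axis, against slight friction (0.03 N m).
- pin_head (a point): Centre of the outer (-x) face of the pin's red head, a disc 34 mm across and 10 mm thick; axes parallel to the cradle's. Slides with the pin. The shank starts twisted: its hole leans up to 0.8 rad either way from vertical (upper mouth up to 8 mm to +y or -y). This twist is not measured. Once in the mouth, the clip's tip can turn the shank.
- pin_hole (a point): Point on the pin's axis at the middle of its cross hole, 78 mm to +x of pin_head; axes parallel to the cradle's: it slides with the pin but does NOT turn with it. Shank 22 mm thick, hole 7 mm square right across it, shank ends 14 mm beyond; 12 mm from this point to the ear's face when home.
- holder: Fixed black block, origin under it on the bench; x -35..35, y -32..38 mm, 60 mm high, with a ridge (32 mm in x, 22 mm in y) up to 78 mm, on which the clip's grip rests while leg and bow hang in a slot. Clip and holder axes agree at the start. Lift the clip 75 mm straight up to clear it.
- clip_grip (a point): Centre of the R-clip's orange grip, a block 14 (x) by 24 (y) by 40 mm (z, up along the leg). Clip 60 g, hanging upright in the holder at the start. Best gripped from above across y (24 mm wide).
- clip_seat (a point): Point on the straight leg 56 mm under clip_grip; it lies at pin_hole when the clip is seated. The leg is 5 mm wire with a round end, along z. For seating, the clip's x axis lies along the pin's axis, either way round.
- clip_tip (a point): Lower end of the straight leg, 30 mm below clip_seat.
- bow (a joint): Opening of the spring bow, rad: 0 relaxed, about 0.09 while passing the pin. The bow is 5 mm wire on the leg's +y side: bulged 17 mm off the leg at clip_seat's height, pinched 13 mm lower, flared to its tip 25 mm lower. It meets the pin with clip_seat 23 mm above pin_hole, needs 3 to 8 N until 14 mm, then snaps on and is shut at 3 mm.
- screwdriver: green-handled screwdriver lying on the bench, bystander
- wrench: steel wrench lying on the bench, bystander
- jar: jar of grease, 56 mm across, 70 mm tall, bystander
- meter: yellow hand-held multimeter, 75 x 150 x 34 mm, bystander
- pliers: pliers with one orange and one green handle, bystander
- spare_pin: spare red-headed pin standing on its head, 94 mm tall, without a hole, bystander
- torch: black torch, 32 mm thick, 130 mm long, bystander

How it is judged (in metres and radians):
On the way, in this order (a step that is already met when the one before it is completed fails the run):
1. the pin is pushed home (backed out less than 2.5 mm) (value of joint pin below 0.0025 m), for 0.2 s.
2. the clip is lifted out of its holder (height (world z) of clip_tip above 0.07 m), for 0.1 s.
3. the clip's bow is sprung open on the pin (value of joint bow above 0.05 rad and distance between clip_seat and pin_hole below 0.025 m), for 0.02 s.
At the end, for the whole second after the job is handed in: The pin is home (within 3 mm). The clip's leg is through the hole: clip_seat lies within 4 mm along and across the pin and 5 mm in height of the hole's middle, the clip upright within 0.4 rad and square to the pin within 0.35 rad, the bow sprung closed again (under 0.04 rad) (x of clip_seat in the frame of pin_hole between -0.004 and 0.004 m and y of clip_seat in the frame of pin_hole between -0.004 and 0.004 m and z of clip_seat in the frame of pin_hole between -0.005 and 0.005 m and angle between the x axis of clip_grip and the x axis of cradle, either way round below 0.35 rad and angle between clip_grip's own z axis and vertical below 0.4 rad and value of joint bow below 0.04 rad and value of joint pin below 0.003 m); the robot touches nothing.
It fails at once if the clip pressed on the pin with more than 25 N (contact force between clip and pin above 25 N).
It fails at once if a bystander moved by more than 30 mm (distance of any of screwdriver, wrench, jar, meter, pliers, spare_pin, torch from where it was at the start of the episode above 0.03 m).
It also fails if it takes over 72 s, if anything falls off the work surface, if the arm or the gripper's body presses on something with over 40 N, if the wrist force passes 120 N, or if a joint passes its speed limit or range.

ROBOT

A 7-joint arm with a two-finger parallel gripper is mounted at the origin on the work surface. World frame = base frame: x ahead of the robot, y to its left, z up, the work surface at z = 0. Lengths are in mm, angles in rad, forces in N, time in s.
With the tool pointing down it reaches from about 400 to 850 mm from the base axis. Payload 10.4 kg.
Tool frame: the origin (TCP) lies at the very end of the fingers, on their centre line; the grasp point (between the pads) lies 19 mm behind it; z points along the fingers, y is the direction in which the jaws open and shut (so a half turn about z gives the same grasp; the last joint's range is limited). The gripper opens to 87 mm and grips with 3 to 60 N. Pads are 19 mm wide; open, the fingers measure 117 mm over their backs; the gripper's body (75 mm by 190 mm) begins 51 mm behind the grasp point.
Start: joints at [1.227, 0.332, -0.065, 1.46, 0.022, 1.35, -0.088], TCP at [197.101, -593.13, 222.576] pointing down, gripper open.
Joint ranges: [-2.6, 2.6], [-0.5, 2.12], [-1.47, 1.34], [0.16, 2.42], [-1.27, 4.41], [0.06, 2.06], [-2.6, 2.6]. Speed limits (rad/s): [2.22, 2.22, 2.79, 2.79, 3.14, 3.14, 3.14].

INTERFACE

Orientations are given as [roll, pitch, yaw] about the fixed x, y, z axes, in that order (R = Rz(yaw) Ry(pitch) Rx(roll)).
In Python, from station import * gives the robot as it stands.
- The arm moves only by the tool apply_moves, never from a script. Its argument "increments" is text: rows parted by semicolons, each of 5 numbers parted by spaces: the shift along the tool's x, y, z in mm, then the turn about the tool's z in rad, then the closure, from 0 (fully open) to 1 (shut). In form: dx dy dz twist hand; .... A call has 1 to 12 rows; each row shifts and turns the commanded pose from where the row before left it, along the tool's axes as they then stand; what a row does not reach is not made up. A row lasts 1/12 s, in which the tool goes at most 41.7 mm and 7.16 degrees, less where a joint would pass 70% of its speed; a pose out of reach is approached as far as the arm can. A call with a gripper value outside its range is refused whole. The fingers move at their own pace and stop on an object; "grip_force" is the grip in N (left out, the last holds). Time passes only in rows, so rows that do not move let the fingers close. It gives the time, the measured TCP pose, the force and the opening at its end, in the units of the state.
- state(): the state, without advancing time (a new reading comes with each control period).
- capture(name): name is "scene" or "top" or "wrist"; returns the picture (420x560x3 uint8, red, green, blue); there is no depth.
- calibration(name): a dict with "mtx" (3x3 intrinsics, pixels), "pose" (4x4, takes a point from camera to world coordinates); the wrist camera has in their place "T_tool_cam" (4x4, takes a point from camera to tool coordinates, whose origin is the TCP and whose axes are the flange's). Camera axes: x right, y up, looking along -z (the intrinsics and any distortion apply to the point x, -y, -z); pixel columns grow to the right and rows downward; lengths in mm; the calibration is good to about 2 mm. A picture is of the moment at which its call begins: read the wrist's pose just before it. calibration takes no time and is no camera call.
- hand_in(): hands the job in, once; it reports no verdict.
The state is a dict: "time_s": time; "joints": joint angles; "joint_velocities": joint speeds; "tau": joint torques, N m; "position": TCP position; "tool_rot": TCP orientation; "force": force on the tool from outside, world axes, zero at the start; "torque": the same for the moment, N m; "opening": opening from 0.0 (shut) to 1.0 (fully open).
Only numpy, scipy, OpenCV 4.12 (cv2) and the standard library are available. Lean on these libraries where they do the work, as an engineer would, in place of code of your own. Each camera call takes 0.05 s, during which the arm holds its last target. There are 200 camera calls.

## Working session

There is one attempt and no reset: what is moved stays moved. The work goes in short steps, Python scripts to look and compute and a tool call to move; the robot and the scene stay as the last step left them, time stands still between calls to the robot, and variables do not carry over. Pictures are saved under pics/ and viewed, about 8 in all and at most 12, crops included, and the job is handed in when it is done.

Besides the shell and the picture viewer there is one more tool, called after ">>>" as a command line: name --argument value ..., lists and objects as JSON in quotes. apply_moves: Moves the arm, as the interface text tells. Its arguments: {"type":"object","properties":{"increments":{"type":"string"},"grip_force":{"type":"number"}},"required":["increments"]}

```bash
mkdir -p pics; python3 - <<'E'
from station import *
import cv2,numpy as np
print(state())
for n in("scene","top","wrist"):
    c=calibration(n); print(n,{k:np.round(v,3).tolist() if not isinstance(v,(str,)) else v for k,v in c.items()})
for n in("scene","top"):
    cv2.imwrite(f"pics/{n}0.png",capture(n)[:,:,::-1])
a=cv2.imread("pics/top0.png")
E
ls
```

```text
{'time_s': 0.0, 'joints': array([ 1.2273804 ,  0.33288077, -0.06471263,  1.46099195,  0.02158143,
        1.34989737, -0.08850805]), 'joint_velocities': array([ 8.66853808e-04,  8.79605807e-04, -8.28214341e-05, -3.82973759e-04,
       -1.10092847e-03, -4.36132179e-04, -1.41985609e-04]), 'tau': array([ 5.70549000e-04, -6.23254108e+01,  2.46119028e-02, -3.89883077e+01,
       -6.15100167e-02,  4.01715073e-02,  1.42211047e-04]), 'position': array([ 196.96438226, -592.71855757,  221.72424179]), 'tool_rot': array([-3.14011076e+00,  4.83230969e-05,  3.20837828e-01]), 'force': array([-0.00332085,  0.29491286,  0.1200538 ]), 'torque': array([ 0.03264924,  0.02878857, -0.01300442]), 'opening': 0.9965915608278512}
scene {'mtx': [[534.866, 0.0, 280.765], [0.0, 534.866, 209.397], [0.0, 0.0, 1.0]], 'pose': [[-0.02, -0.829, 0.558, 1420.446], [1.0, -0.008, 0.024, 2.371], [-0.016, 0.559, 0.829, 1305.45], [0.0, 0.0, 0.0, 1.0]]}
top {'mtx': [[526.73, 0.0, 279.155], [0.0, 526.73, 214.445], [0.0, 0.0, 1.0]], 'pose': [[-0.013, 0.99, -0.138, 389.137], [-1.0, -0.013, 0.002, -25.612], [0.0, 0.138, 0.99, 1785.704], [0.0, 0.0, 0.0, 1.0]]}
wrist {'mtx': [[357.856, 0.0, 276.795], [0.0, 357.856, 217.175], [0.0, 0.0, 1.0]], 'T_tool_cam': [[0.001, 0.966, 0.259, 70.806], [1.0, -0.001, 0.0, 0.489], [0.0, 0.259, -0.966, -161.192], [0.0, 0.0, 0.0, 1.0]]}
pics
```

View pics/top0.png

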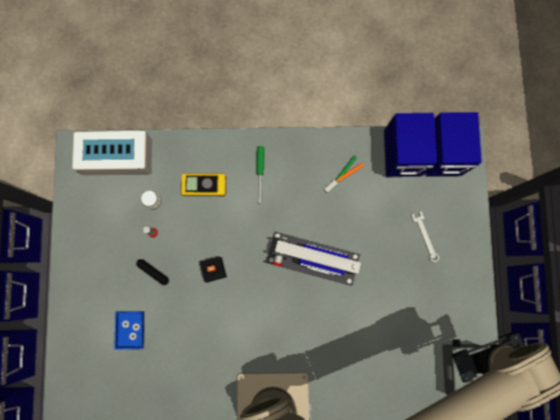

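View pics/scene0.png

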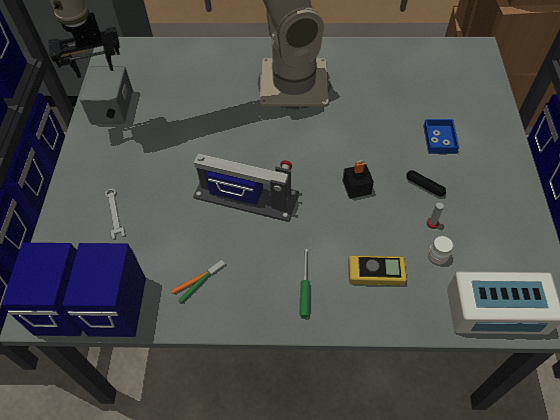

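Top view shows the cradle near (313,258), with its red head at about (278,264), and the holder and orange grip at about (211,268). The scene view shows the head at (286,165) and the grip at (359,167). All the bystanders are well away from both. Next I'll triangulate the head and grip.

```bash
cat > h.py <<'E'
import numpy as np,cv2
from station import *
def ray(n,uv,T=None):
    c=calibration(n);K=np.array(c["mtx"]);P=np.array(c["pose"]) if T is None else T@np.array(c["T_tool_cam"])
    d=np.linalg.inv(K)@[uv[0],uv[1],1.];d=P[:3,:3]@(d*[1,-1,-1]);return P[:3,3],d/np.linalg.norm(d)
def tri(rs):
    A=sum(np.eye(3)-np.outer(d,d) for o,d in rs);b=sum((np.eye(3)-np.outer(d,d))@o for o,d in rs);p=np.linalg.solve(A,b)
    return p,[np.linalg.norm((np.eye(3)-np.outer(d,d))@(p-o)) for o,d in rs]
def onz(r,z): o,d=r;return o+d*(z-o[2])/d[2]
def Ttool(s):
    from scipy.spatial.transform import Rotation as R
    T=np.eye(4);T[:3,:3]=R.from_euler("xyz",s["tool_rot"]).as_matrix();T[:3,3]=s["position"];return T
def proj(n,p,T=None):
    c=calibration(n);P=np.array(c["pose"]) if T is None else T@np.array(c["T_tool_cam"])
    q=np.linalg.inv(P)@np.r_[p,1];q=np.array(c["mtx"])@(q[:3]*[1,-1,-1]);return q[:2]/q[2]
def blobs(im,lo,hi,box=None,amin=5):
    hsv=cv2.cvtColor(im,cv2.COLOR_RGB2HSV);m=cv2.inRange(hsv,lo,hi)
    if box: z=np.zeros_like(m);x0,y0,x1,y1=box;z[y0:y1,x0:x1]=m[y0:y1,x0:x1];m=z
    n,l,st,ce=cv2.connectedComponentsWithStats(m)
    return m,[(st[i].tolist(),ce[i].round(1).tolist()) for i in range(1,n) if st[i][4]>=amin]
E
python3 - <<'E'
from h import *
I={n:cv2.imread(f"pics/{n}0.png")[:,:,::-1].copy() for n in("scene","top")}
bx={"scene":[(270,150,305,180),(345,150,375,180)],"top":[(262,250,295,275),(195,255,230,285)]}
for n in I:
    print(n,"red",blobs(I[n],(0,90,60),(8,255,255),bx[n][0])[1],blobs(I[n],(172,90,60),(180,255,255),bx[n][0])[1],"orange",blobs(I[n],(3,120,80),(22,255,255),bx[n][1])[1])
# white bar
m,b=blobs(I["top"],(0,0,150),(180,60,255),(265,225,370,290),100);print(b)
ys,xs=np.nonzero(m);print(cv2.minAreaRect(np.c_[xs,ys].astype(np.float32)))
print(onz(ray("top",(276,247)),130),onz(ray("top",(356,264)),130))
ims=[cv2.resize(I["top"][220:300,180:380],None,fx=4,fy=4,interpolation=cv2.INTER_CUBIC)[:,:,::-1]]
cv2.imwrite("pics/t1.png",ims[0])
E
```

```text
scene red [([281, 160, 11, 7, 33], [286.2, 162.5])] [] orange [([354, 162, 10, 11, 82], [358.8, 167.3])]
top red [([272, 261, 11, 6, 39], [277.0, 263.6])] [] orange [([207, 265, 9, 7, 49], [210.9, 268.1])]
[([276, 241, 86, 33, 1005], [318.3, 256.7])]
((315.94073486328125, 258.791748046875), (90.02510070800781, 28.151411056518555), 15.068486213684082)
[516.00994496 -17.69458147 130.        ] [ 459.39949751 -267.62967787  130.        ]
```

View pics/t1.png

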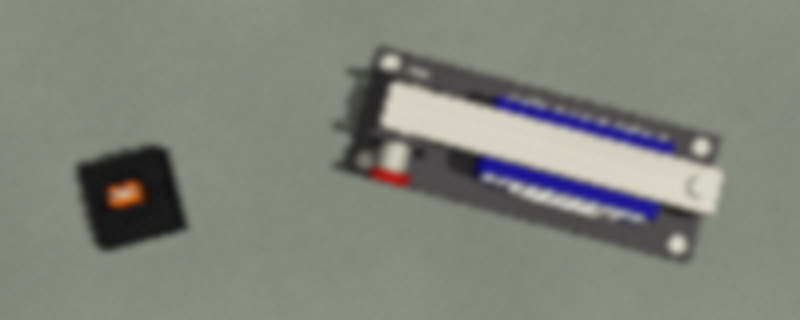

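The crop shows the cradle tilted about -0.24 rad, with the red head disc at its near-left corner. The holder is yawed about +0.23 rad, with the grip's long side along its y. I'll refine these and move for wrist views.

```bash
python3 - <<'E'
from h import *
print("grip",tri([ray("scene",(358.8,167.3)),ray("top",(210.9,268.1))]))
print("head",tri([ray("scene",(286.2,162.5)),ray("top",(277,263.6))]))
f=lambda u,v,z:onz(ray("top",(180+u/4,220+v/4)),z)
a,b,c,d=[f(u,v,10) for u,v in((390,63),(702,146),(677,244),(350,165))]
print("base corner bolts",a,b,c); v=a-b; print("yaw",-np.arctan2(v[0],v[1]), "yaw2",np.arctan2(*(b-c)[1::-1]))
h=[f(u,v,60) for u,v in((78,160),(167,146),(187,228),(103,248))];print("holder",np.mean(h,0)); v=h[0]-h[1];w=h[3]-h[2];print(-np.arctan2(v[0],v[1]),-np.arctan2(w[0],w[1]))
for n in("top","scene"): print(n)
E
```

```text
grip (array([454.0620153 , 190.34310263,  90.69563359]), [np.float64(1.5040038824831803), np.float64(1.504003882483054)])
head (array([464.2231293 , -20.15803214, 123.12958679]), [np.float64(0.002424094197299954), np.float64(0.0024240941972928287)])
base corner bolts [563.25050754 -22.66883768  10.        ] [ 489.66646717 -284.32480532   10.        ] [ 408.14007155 -260.70688089   10.        ]
yaw -0.27414371997979603 yaw2 -0.2819775902582585
holder [452.7651304  187.51812821  60.        ]
0.1429763050162459 0.21975019306576232
top
scene
```

>>> apply_moves --increments "15 -14 -2 0 0;28.8 -26.8 -2 0 0;28.8 -26.8 -2 0 0;28.8 -26.8 -2 0 0;28.8 -26.8 -2 0 0;28.8 -26.8 -2 0 0;28.8 -26.8 -2 0 0;28.8 -26.8 -2 0 0;28.8 -26.8 -2 0 0;28.8 -26.8 -2 0 0;28.8 -26.8 -2 0 0;28.8 -26.8 -2 0 0"

```text
time_s: 1.1
position: [414.9, -193.6, 246.6]
tool_rot: [3.141, 0.0, 0.321]
force: [1.0, -1.2, 0.4]
opening: 1.002
```

>>> apply_moves --increments "28.8 -26.8 -2 0 0;28.8 -26.8 -2 0 0;28.8 -26.8 -2 0 0;28.8 -26.8 -2 0 0;14 -13 0 0 0;0 0 0 0.118 0;0 0 0 0.118 0;0 0 0 0.118 0;0 0 0 0.118 0;0 0 0 0.118 0;0 0 0 0 0;0 0 0 0 0"

```text
time_s: 2.1
position: [499.1, -40.7, 254.3]
tool_rot: [3.141, 0.0, -0.265]
force: [0.8, 0.3, -0.8]
opening: 0.996
```

```bash
python3 - <<'E'
from h import *
s=state();im=capture("wrist");print(s["position"],s["tool_rot"],s["time_s"])
np.savez("w1.npz",T=Ttool(s),im=im);cv2.imwrite("pics/w1.png",im[:,:,::-1])
E
```

```text
[499.14507492 -40.65039825 254.32348986] [ 3.14143046e+00  3.76039391e-04 -2.65440381e-01] 2.1
```

View pics/w1.png

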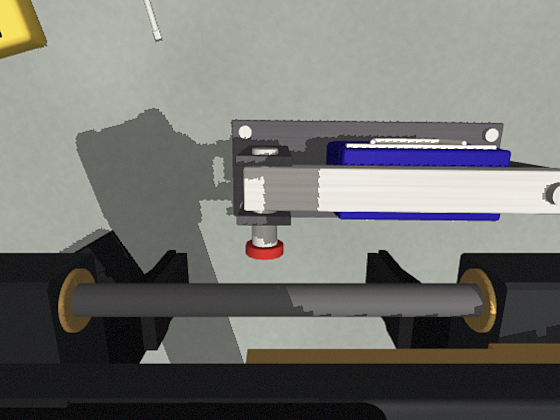

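The wrist view shows the cradle nearly square with the tool. The red head is at (265,248), the ears span about x 238–290, and the bar is at rows 166–212. Now for numeric edges.

```bash
python3 - <<'E'
from h import *
z=np.load("w1.npz");T,im=z["T"],z["im"]
m1,b=blobs(im,(0,120,60),(8,255,255),(220,220,310,270));print(b)
for r in range(236,262,2): 
    xs=np.nonzero(m1[r])[0]; print(r,xs.min() if len(xs) else 0,xs.max() if len(xs) else 0,end='; ')
g=im.astype(int).sum(2)//3
print()
for c in(340,400,440,480): print(c,g[120:225,c].tolist())
print("col242",g[140:235,242].tolist());print("col287",g[140:235,287].tolist())
print("row150",g[150,225:300].tolist());print("row220",g[219,225:300].tolist());print("row230",g[230,235:300].tolist())
E
```

```text
[([246, 240, 37, 20, 482], [264.0, 251.0])]
236 0 0; 238 0 0; 240 250 278; 242 247 281; 244 247 282; 246 246 282; 248 246 282; 250 246 282; 252 246 282; 254 247 282; 256 249 279; 258 254 274; 260 0 0; 
340 [150, 64, 93, 104, 105, 103, 102, 103, 101, 103, 103, 103, 105, 107, 95, 57, 61, 61, 60, 62, 58, 35, 38, 30, 34, 26, 33, 34, 37, 40, 40, 32, 30, 35, 30, 34, 31, 23, 30, 29, 25, 30, 29, 27, 26, 69, 102, 91, 138, 220, 233, 237, 232, 232, 231, 232, 232, 233, 233, 233, 232, 230, 233, 234, 228, 226, 230, 233, 236, 235, 237, 233, 231, 231, 229, 230, 231, 230, 232, 232, 232, 230, 228, 229, 230, 231, 231, 232, 232, 232, 232, 188, 40, 58, 63, 59, 62, 53, 82, 138, 167, 164, 161, 164, 161]
400 [173, 150, 73, 98, 108, 104, 106, 103, 106, 104, 103, 103, 106, 105, 106, 110, 94, 38, 146, 253, 255, 244, 153, 104, 169, 255, 255, 254, 66, 28, 71, 76, 87, 92, 88, 89, 86, 88, 85, 86, 86, 87, 89, 83, 79, 78, 81, 94, 96, 159, 229, 230, 233, 233, 231, 229, 230, 228, 229, 230, 230, 230, 229, 231, 230, 227, 229, 233, 236, 236, 235, 234, 230, 231, 231, 230, 231, 227, 229, 232, 232, 231, 229, 229, 227, 228, 
[... 2257 characters left out ...]
 104, 104, 95, 92, 91]
row220 [162, 167, 166, 168, 164, 163, 166, 164, 161, 164, 167, 122, 93, 98, 100, 100, 98, 100, 101, 104, 100, 101, 98, 98, 96, 99, 101, 99, 98, 98, 99, 101, 102, 101, 102, 99, 101, 102, 103, 104, 109, 69, 55, 59, 59, 60, 61, 62, 63, 62, 60, 59, 59, 63, 63, 61, 57, 60, 59, 59, 60, 61, 62, 59, 61, 67, 153, 168, 160, 164, 164, 163, 165, 164, 161]
row230 [165, 167, 164, 165, 166, 163, 165, 164, 164, 164, 164, 164, 161, 161, 162, 169, 150, 108, 103, 120, 120, 125, 130, 132, 133, 131, 133, 138, 139, 138, 138, 134, 135, 134, 129, 130, 125, 127, 118, 116, 107, 85, 154, 167, 164, 165, 162, 165, 166, 165, 163, 162, 164, 158, 161, 163, 159, 165, 166, 166, 163, 161, 163, 165, 162]
```

```bash
python3 - <<'E'
from h import *
z=np.load("w1.npz");T=z["T"];W=lambda u,v,zz:onz(ray("wrist",(u,v),T),zz)
for a,b in(((340,211.6),(480,212.6)),((340,168.7),(480,170.3))):
    p,q=W(*a,130),W(*b,130);v=p-q;print("bar",p,q,-np.arctan2(v[0],v[1]))
L=W(236.2,219,138);R=W(290.7,219,138);lo=W(264,224.4,138);up=W(264.5,155.7,138)
print("width",np.linalg.norm(L-R),"between ears",up-lo,np.linalg.norm(up-lo),"mid",(up+lo)/2,"yaw",np.arctan2(*(up-lo)[1::-1]))
c0=(up+lo)/2;yaw=-0.275
# lateral from ear centre
ym=(L+R)/2;print("ear lat mid",ym)
for yaw in(-.265,-.275):
    X=np.array([np.cos(yaw),np.sin(yaw),0]);Y=np.array([-np.sin(yaw),np.cos(yaw),0])
    for n,uv,zz in(("head low row",(264,259),101),("head mid",(264,248),118),("pin axis",(264.5,230),129),("head sides",(246,250),118),("head sides",(282.5,250),118),("L",(236.2,219),138),("R",(290.7,219),138),("pin end",(265,150),129)):
        p=W(*uv,zz)-c0;print(yaw,n,W(*uv,zz).round(1),p@X,p@Y)
E
```

```text
bar [484.6476078  -90.90798945 130.        ] [ 453.71597575 -201.95947937  130.        ] -0.2716489016110734
bar [519.10356467 -98.55995873 130.        ] [ 488.67571608 -206.10520631  130.        ] -0.2757242363492959
width 43.82064916948819 between ears [ 52.75631272 -15.2050138    0.        ] 54.90374283157915 mid [518.96639722 -36.09642115 138.        ] yaw -0.28060753939689287
ear lat mid [497.05629137 -29.28823261 138.        ]
-0.265 head low row [450.  -15.2 101. ] -72.04283873305204 2.098147682865324
-0.265 head mid [466.3 -20.4 118. ] -54.91138440493362 1.3599231453654073
-0.265 pin axis [485.3 -26.6 129. ] -34.94333837441698 0.3871689410927432
-0.265 head sides [468.7  -4.6 118. ] -56.79421870225549 17.26257729825279
-0.265 head sides [460.3 -35.7 118. ] -56.770410869021575 -14.951398252999626
-0.265 L [502.8  -8.1 138. ] -22.944157900579633 22.742390840742395
-0.265 R [491.3 -50.4 138. ] -22.9126551481764 -21.07824700504845
-0.265 pin end [548.8 -44.8 129. ] 31.066835108954525 -0.5523806620651813
-0.275 head low row [450.  -15.2 101. ] -72.06021774827225 1.377626396104639
-0.275 head mid [466.3 -20.4 118. ] -54.922237863393974 0.8107504575770772
-0.275 pin axis [485.3 -26.6 129. ] -34.945462846941034 0.03772202292344772
-0.275 head sides [468.7  -4.6 118. ] -56.96400191088526 16.693781455213827
-0.275 head sides [460.3 -35.7 118. ] -56.61806088148964 -15.518345336319085
-0.275 L [502.8  -8.1 138. ] -23.170430820272543 22.511815975677727
-0.275 R [491.3 -50.4 138. ] -22.700730567939015 -21.306315834205773
-0.275 pin end [548.8 -44.8 129. ] 31.07080549470122 -0.24168986995265354
```

>>> apply_moves --increments "-15 -2.4 0 0.01 1;-30 -4 0 0 1;-27 -4 0 0 1;0 0 15 0 1;0 0 35 0 1;0 0 35 0 1;0 0 35 0 1;0 0 20 0 1;0 0 6 0 1;0 0 0 0 1;0 0 0 0 1" --grip_force 20

```text
time_s: 3.07
position: [433.6, -10.9, 109.6]
tool_rot: [-3.141, -0.001, -0.278]
force: [0.3, -1.1, 0.5]
opening: 0.249
```

```bash
cat >> h.py <<'E'
C0=np.array([519.2,-35.5]);YAW=-0.275
def cr(p): d=np.array(p[:2])-C0;return np.array([d@[np.cos(YAW),np.sin(YAW)],d@[-np.sin(YAW),np.cos(YAW)]]).round(2)
E
python3 - <<'E'
from h import *
s=state();print(s["position"],s["tool_rot"],cr(s["position"]),s["force"],s["opening"],s["time_s"])
im=capture("wrist");np.savez("w2.npz",T=Ttool(s),im=im);cv2.imwrite("pics/w2.png",im[:,:,::-1])
E
```

```text
[433.56840655 -10.87074091 109.57931154] [-3.14124505e+00 -9.35464830e-04 -2.77642211e-01] [-89.1    0.45] [ 0.30311111 -1.07985157  0.52562752] 0.2489903886201797 3.0667
```

View pics/w2.png

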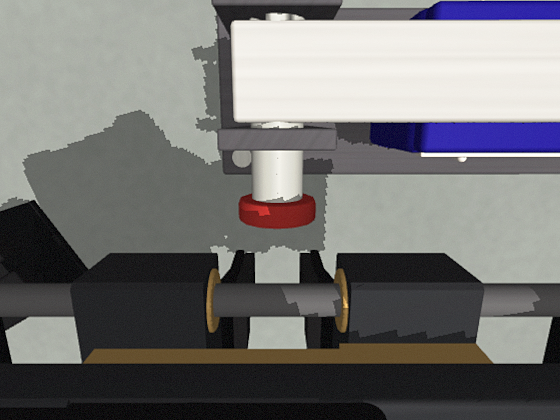

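The picture shows the closing fingers centred on the red head (column 277), with a gap in front of it. Pushing gently now.

>>> apply_moves --increments "0 0 0 0 1;0 0 0 0 1;5 0 0 0 1;5 0 0 0 1;3 0 0 0 1;3 0 0 0 1;3 0 0 0 1;3 0 0 0 1;3 0 0 0 1;0 0 0 0 1"

```text
time_s: 3.95
position: [456.8, -17.7, 108.3]
tool_rot: [3.142, 0.001, -0.279]
force: [-2.0, 0.5, 1.2]
opening: 0.005
```

>>> apply_moves --increments "3 0 0 0 1;3 0 0 0 1;2 0 0 0 1;2 0 0 0 1;0 0 0 0 1"

```text
time_s: 4.37
position: [466.3, -20.4, 108.3]
tool_rot: [3.141, 0.001, -0.279]
force: [-2.4, 1.1, 1.8]
opening: 0.007
```

>>> apply_moves --increments "2 0 0 0 1;2 0 0 0 1;1 0 0 0 1;0 0 0 0 1"

```text
time_s: 4.7
position: [471.0, -21.8, 108.3]
tool_rot: [3.142, 0.001, -0.279]
force: [-3.6, 1.6, 1.1]
opening: 0.006
```

>>> apply_moves --increments "1 0 0 0 1;1 0 0 0 1;1 0 0 0 1;0 0 0 0 1"

```text
time_s: 5.03
position: [471.3, -21.8, 108.1]
tool_rot: [3.14, 0.007, -0.278]
force: [-19.3, 4.9, 13.4]
opening: 0.006
```

Firm stop reached: TCP x_c is about -50, so the head face is at -38, which is home, at 20 N. Hold briefly, back off, lift, and look at the hole end from above.

>>> apply_moves --increments "0 0 0 0 1;0 0 0 0 1;-10 0 0 0 1;-15 0 0 0 1;0 0 -30 0 1;0 0 -35 0 1;30 0 0 0 1;40 0 0 0 1;22 0 0 0 1;0 0 0 0 1;0 0 0 0 1;0 0 0 0 1"

```text
time_s: 6.03
position: [538.2, -40.9, 173.4]
tool_rot: [-3.141, 0.0, -0.279]
force: [-0.0, -0.0, 0.8]
opening: 0.003
```

```bash
python3 - <<'E'
from h import *
s=state();print(s["position"],s["tool_rot"],cr(s["position"]),s["force"],s["time_s"])
T=Ttool(s);im=capture("wrist");np.savez("w3.npz",T=T,im=im)
X=np.array([np.cos(YAW),np.sin(YAW)])
u=proj("wrist",np.r_[C0+40*X,129],T);print("hole expected",u, "end",proj("wrist",np.r_[C0+54*X,118],T),"head",proj("wrist",np.r_[C0-38*X,118],T))
u=u.astype(int);c=im[u[1]-75:u[1]+75,u[0]-100:u[0]+100];print(u-[100,75])
cv2.imwrite("pics/w3.png",np.hstack([cv2.resize(c,None,fx=4,fy=4,interpolation=cv2.INTER_CUBIC)])[:,:,::-1])
E
```

```text
[538.19164952 -40.88390036 173.35104199] [-3.14143716e+00  1.11643788e-04 -2.78726234e-01] [19.74 -0.02] [-0.04724677 -0.0298275   0.83537712] 6.0333
hole expected [276.14917561 210.04164852] end [276.11915578 183.47515937] head [276.54193937 317.89527932]
[176 135]
```

View pics/w3.png

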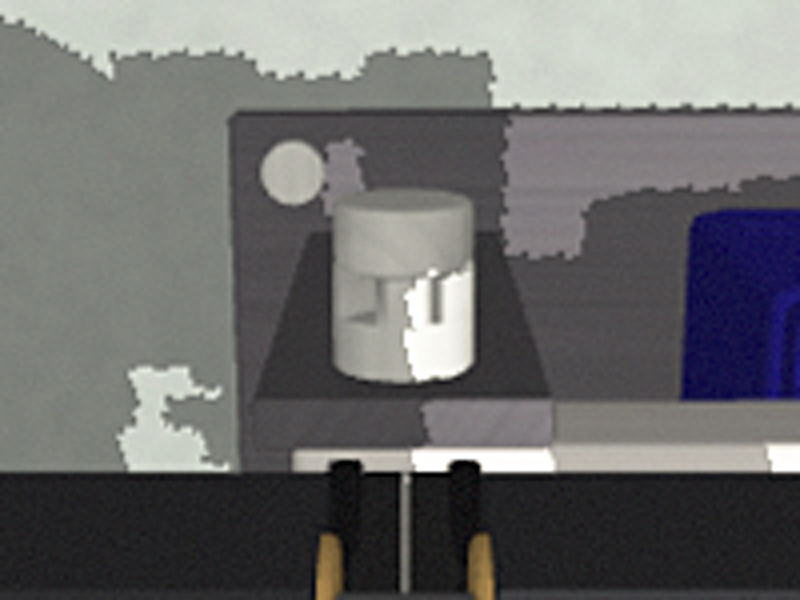

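The crop shows the pin home, with its end protruding and its shank at 333–474 px (6.4 px/mm). There is a notch left of centre (about 345–388) and a thin darker strip at 427–443. I'll read the pixel values to interpret the mouth.

```bash
python3 - <<'E'
from h import *
im=np.load("w3.npz")["im"].astype(int).sum(2)//3
print("     ",list(range(256,298)))
for r in range(198,226): print(r,' '.join(f"{v:3d}" for v in im[r,256:298]))
E
```

```text
[256, 257, 258, 259, 260, 261, 262, 263, 264, 265, 266, 267, 268, 269, 270, 271, 272, 273, 274, 275, 276, 277, 278, 279, 280, 281, 282, 283, 284, 285, 286, 287, 288, 289, 290, 291, 292, 293, 294, 295, 296, 297]
198  54  53  45  91 132 144 144 154 159 160 164 168 171 171 174 175 176 171 173 174 173 173 177 173 174 171 172 166 165 161 152 153 148 146 145 137 125 119  69  49  50  57
199  54  51  47  80 130 145 147 154 157 163 165 167 171 170 172 173 176 177 172 173 172 172 176 175 174 170 173 169 166 160 151 148 148 143 147 136 124 123  74  50  49  56
200  54  52  46  87 133 144 146 152 160 162 163 167 168 169 172 174 176 181 178 174 170 172 173 174 171 172 173 169 165 161 157 151 146 144 144 131 140 156  91  45  50  55
201  53  53  44 108 131 137 141 150 155 162 164 164 169 170 170 174 176 179 178 177 175 169 171 172 173 172 170 167 159 160 155 149 145 142 137 134 156 179 108  44  49  52
202  55  51  44 107 136 140 139 146 152 159 162 165 168 168 175 175 177 179 180 175 177 172 172 169 170 167 163 209 220 176 152 144 130 134 118 153 169 182 110  50  52  50
203  56  55  44 109 137 146 1
[... 3226 characters left out ...]
  42  52  51
222  56  55  45  90 125 138 146 148 153 157 160 168 166 168 169 166 166 170 171 169 167 155 253 254 250 249 248 247 246 245 244 243 241 237 233 226 216 199 107  37  51  56
223  54  54  49  88 125 141 147 148 151 159 159 165 167 167 166 164 166 169 169 172 170 161 253 254 250 249 249 247 246 245 244 243 241 238 233 226 216 200 107  43  53  54
224  53  53  50  89 125 140 144 146 152 157 158 164 167 169 167 166 169 169 170 173 171 162 254 255 250 249 249 247 246 245 245 243 241 237 233 227 218 199 108  40  51  55
225  57  53  50  87 126 143 146 149 151 154 160 163 166 169 167 164 165 167 172 172 168 165 243 254 251 249 248 247 246 245 244 243 241 238 235 229 223 190  96  44  51  53
```

The hole is on the left (+y) side. Columns 261–270 show the flat inner wall, and the dark end wall deepens towards the centre. That puts the mouth at y ≈ +4 to +9 mm, a lean of about 0.68 rad. Next I go look at the clip.

>>> apply_moves --increments "0 0 -15 0 1;-10 -12 -15 0 0;-22 -27 0 0 0;-22 -27 0 0 0;-22 -27 0 0 0;-22 -27 0 0 0;-22 -27 0 0 0;-22 -27 0 0 0;-15 -17 0 0 0;0 0 0 -0.12 0;0 0 0 -0.12 0;0 0 0 -0.12 0"

```text
time_s: 7.08
position: [439.4, 186.0, 203.7]
tool_rot: [3.14, -0.001, 0.088]
force: [-0.0, 0.2, -0.1]
opening: 0.755
```

>>> apply_moves --increments "0 0 0 -0.12 0;0 0 0 0 0;0 0 0 0 0"

```text
time_s: 7.33
position: [439.9, 185.5, 203.6]
tool_rot: [3.141, -0.001, 0.197]
force: [-0.1, 0.3, -0.0]
opening: 0.96
```

```bash
python3 - <<'E'
from h import *
s=state();print(s["position"],s["tool_rot"],s["force"],s["time_s"])
T=Ttool(s);im=capture("wrist");np.savez("w4.npz",T=T,im=im)
m,b=blobs(im,(5,120,60),(22,255,255),None,40);print(b)
u=proj("wrist",[454,190,98],T);print(u);u=u.astype(int)
x0,y0=max(0,u[0]-100),max(0,u[1]-75);c=im[y0:y0+150,x0:x0+200];print(x0,y0)
cv2.imwrite("pics/w4.png",cv2.resize(c,None,fx=4,fy=4,interpolation=cv2.INTER_CUBIC)[:,:,::-1])
E
```

```text
[439.87976445 185.46290946 203.60533971] [ 3.14055843e+00 -5.38351324e-04  1.97209859e-01] [-0.08506808  0.34058858 -0.01619508] 7.3333
[([259, 182, 34, 29, 674], [275.6, 194.4]), ([66, 269, 36, 64, 1122], [79.5, 300.5]), ([453, 269, 36, 64, 1136], [474.1, 300.7]), ([238, 343, 322, 21, 5069], [409.6, 355.2])]
[273.8996604  197.67823033]
173 122
```

View pics/w4.png

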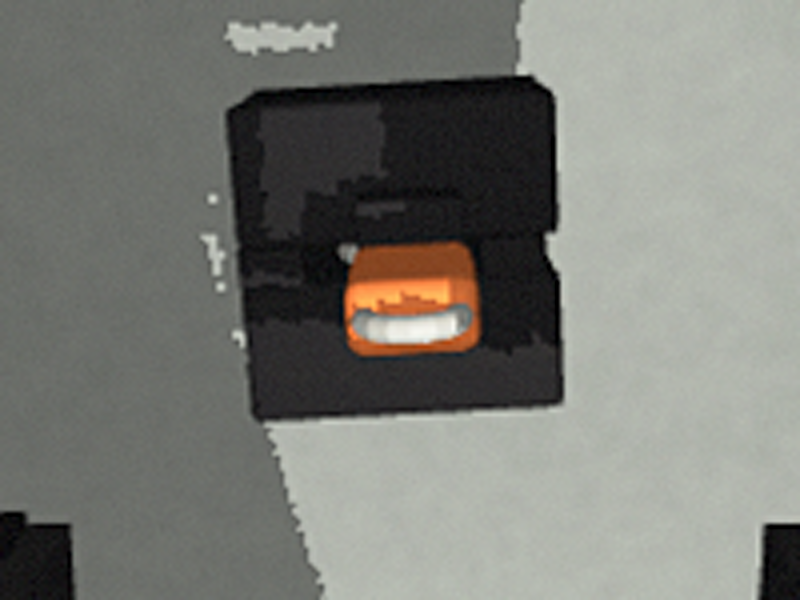

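Clip grip seen at crop (413,316), top face cols 347–481 and rows 279–353. The bow wire is on the left (+y), and the holder is yawed about 0.05 more than the tool.

```bash
python3 - <<'E'
from h import *
T=np.load("w4.npz")["T"];W=lambda u,v,z:onz(ray("wrist",(173+u/4,122+v/4),T),z)
g=W(413,316,118);print(g,"w",np.linalg.norm(W(347,316,118)-W(481,316,118)),"d",np.linalg.norm(W(413,279,118)-W(413,353,118)))
a,b=W(257,418,60),W(562,404,60);v=a-b;print("len",np.linalg.norm(v),"yaw",-np.arctan2(v[0],v[1]),(a+b)/2)
yaw=-np.arctan2(v[0],v[1]);m=(a+b)/2+35*np.array([np.cos(yaw),np.sin(yaw),0]);print("holder top centre",m, "origin",m-3*np.array([-np.sin(yaw),np.cos(yaw),0]))
s=state();d=g[:2]-s["position"][:2];t=s["tool_rot"][2];print("tool dx dy",d@[np.cos(t),np.sin(t)],d@[np.sin(t),-np.cos(t)])
E
```

```text
[456.12945534 188.58582053 118.        ] w 23.633964725338302 d 13.349880793889387
len 67.7000626991073 yaw 0.24588197130312903 [422.34050798 182.69497447  60.        ]
holder top centre [456.28781368 191.2143897   60.        ] origin [457.01804927 188.30462064  60.        ]
tool dx dy 16.41502406654678 0.09902049584215611
```

>>> apply_moves --increments "8 0 15 -0.048 0;8.4 0.1 35 0 0;0 0 35 0 0;0 0 25 0 0;0 0 10 0 0;0 0 0 0 1;0 0 0 0 1;0 0 0 0 1;0 0 0 0 1;0 0 0 0 1;0 0 0 0 1;0 0 0 0 1" --grip_force 40

```text
time_s: 8.38
position: [456.7, 189.2, 84.1]
tool_rot: [3.141, -0.001, 0.249]
force: [1.3, 0.1, -0.5]
opening: 0.553
```

>>> apply_moves --increments "0 0 0 0 1;0 0 0 0 1;0 0 0 0 1"

```text
time_s: 8.63
position: [456.4, 189.1, 83.5]
tool_rot: [3.142, 0.0, 0.249]
force: [-0.1, 0.3, 0.0]
opening: 0.325
```

>>> apply_moves --increments "0 0 0 0 1;0 0 0 0 1;0 0 0 0 1;0 0 0 0 1"

```text
time_s: 8.97
position: [456.3, 189.2, 83.5]
tool_rot: [3.142, 0.0, 0.249]
force: [-0.2, 0.5, 0.3]
opening: 0.27
```

>>> apply_moves --increments "0 0 -5 0 1;0 0 -15 0 1;0 0 -25 0 1;0 0 -25 0 1;0 0 -25 0 1;0 0 -25 0 1;0 0 -10 0 1;0 0 0 0 1;0 0 0 0 1"

```text
time_s: 9.72
position: [456.3, 189.0, 213.0]
tool_rot: [3.141, -0.0, 0.249]
force: [0.2, 0.9, -2.0]
opening: 0.271
```

```bash
python3 - <<'E'
from h import *
s=state();print(s["position"],s["tool_rot"],cr(s["position"]),s["force"],s["torque"],s["opening"],s["time_s"])
im=capture("wrist");np.savez("w5.npz",T=Ttool(s),im=im)
m,b=blobs(im,(5,120,60),(22,255,255),(150,100,400,330),40);print(b)
print([proj("wrist",s["position"]+[0,0,z],Ttool(s)) for z in(0,14,34)])
t=s["tool_rot"][2];goal=C0+40*np.array([np.cos(YAW),np.sin(YAW)]);print(goal);d=goal-s["position"][:2]
print("d world",d,"tool dx dy",d@[np.cos(t),np.sin(t)],d@[np.sin(t),-np.cos(t)])
E
```

```text
[456.29581906 188.99317645 212.99681987] [ 3.14116459e+00 -5.17366782e-05  2.48608441e-01] [-121.5   198.98] [ 0.23671209  0.85450059 -1.99066466] [-0.04517904  0.04448532 -0.05967428] 0.2714459813806224 9.7167
[([250, 258, 55, 26, 1301], [276.8, 270.9]), ([202, 269, 15, 61, 519], [207.2, 299.6]), ([337, 269, 16, 61, 535], [346.4, 300.0])]
[array([275.80028633, 272.03661454]), array([275.71672183, 284.73974423]), array([275.56957848, 307.10786953])]
[557.69700791 -46.36187748]
d world [ 101.40118885 -235.35505393] tool dx dy 40.37329937154337 253.06955408715027
```

Grip closed at 0.27, which is 24 mm as expected, and the lift is clean. The tip is about 71.5 mm below TCP. Move over the hole mouth.

>>> apply_moves --increments "2 12 -8 0 1;5.5 31 -7 0 1;5.5 31 0 0 1;5.5 31 0 0 1;5.5 31 0 0 1;5.5 31 0 0 1;5.5 31 0 0 1;5.5 31 0 0 1;3.4 18 0 0 1;0 0 0 0.105 1;0 0 0 0.105 1;0 0 0 0.105 1"

```text
time_s: 10.77
position: [559.2, -39.0, 226.9]
tool_rot: [-3.141, 0.003, -0.071]
force: [-0.1, -0.5, -1.0]
opening: 0.277
```

>>> apply_moves --increments "0 0 0 0.105 1;0 0 0 0.104 1;0 0 0 0 1;0 0 0 0 1;0 0 0 0 1"

```text
time_s: 11.18
position: [559.5, -39.0, 227.9]
tool_rot: [3.142, 0.001, -0.271]
force: [0.2, -0.2, -0.7]
opening: 0.275
```

```bash
python3 - <<'E'
from h import *
s=state();T=Ttool(s);print(s["position"],s["tool_rot"],cr(s["position"]),s["force"],s["time_s"])
im=capture("wrist");np.savez("w6.npz",T=T,im=im)
X=np.array([np.cos(YAW),np.sin(YAW)]);Y=np.array([-X[1],X[0]])
for n,p in(("tip",s["position"]-[0,0,69]),("hole top",np.r_[C0+40*X,129]),("end",np.r_[C0+54*X,118]),("mouth",np.r_[C0+40*X+6.8*Y,126.6])): print(n,proj("wrist",p,T))
cv2.imwrite("pics/w6.png",cv2.resize(im[150:300,180:380],None,fx=4,fy=4,interpolation=cv2.INTER_CUBIC)[:,:,::-1])
E
```

```text
[559.45636093 -38.964166   227.87226497] [ 3.14156345e+00  1.03348296e-03 -2.71138794e-01] [39.68  7.6 ] [ 0.18637198 -0.24806502 -0.71363286] 11.1833
tip [276.33877494 230.39704883]
hole top [286.49167348 218.30986161]
end [286.34170671 197.07987541]
mouth [277.4575132  217.43440891]
```

View pics/w6.png

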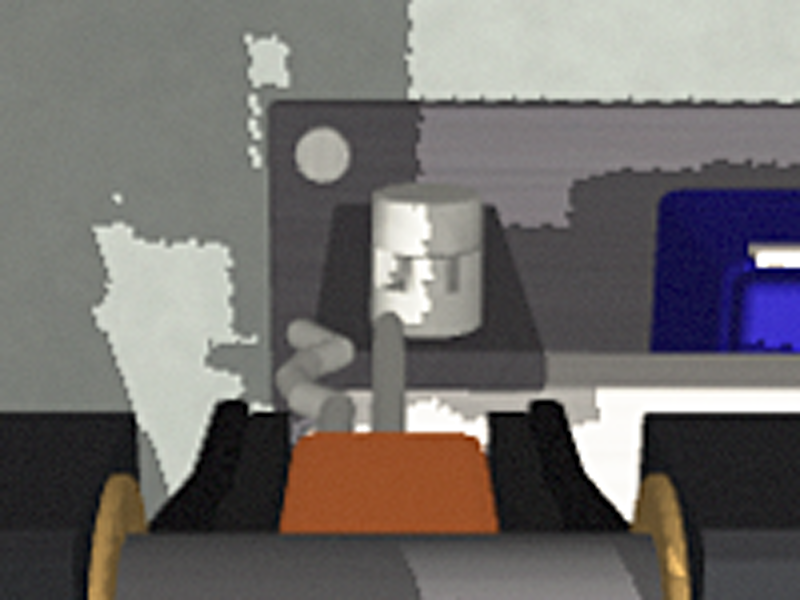

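The picture shows the leg tip at crop (387,318), left of the pin's centre line (427), as predicted to within 1 px. The mouth is at 388–412, rows 258–290. Lower to just above the shank, then feel in small steps.

>>> apply_moves --increments "0.3 1.1 5 0 1;0 0 10 0 1;0 0 8 0 1;0 0 1 0 1;0 0 0 0 1;0 0 0 0 1"

```text
time_s: 11.73
position: [559.7, -40.5, 204.5]
tool_rot: [3.142, 0.0, -0.275]
force: [0.1, -0.3, -1.0]
opening: 0.272
```

>>> apply_moves --increments "0 0 1 0 1;0 0 1 0 1;0 0 1 0 1;0 0 1 0 1;0 0 0 0 1;0 0 0 0 1"

```text
time_s: 12.23
position: [559.7, -40.6, 200.5]
tool_rot: [3.141, -0.0, -0.275]
force: [-0.4, -0.1, -0.6]
opening: 0.273
```

>>> apply_moves --increments "0 0 1 0 1;0 0 0.5 0 1;0 0 0 0 1"

```text
time_s: 12.48
position: [559.7, -40.5, 198.9]
tool_rot: [3.142, 0.0, -0.275]
force: [0.9, 0.1, -1.1]
opening: 0.275
```

>>> apply_moves --increments "0 0 1 0 1;0 0 0 0 1;0 0 0 0 1"

```text
time_s: 12.73
position: [559.7, -40.5, 198.0]
tool_rot: [3.142, -0.0, -0.275]
force: [-0.1, 0.3, -1.0]
opening: 0.273
```

>>> apply_moves --increments "0 0 1 0 1;0 0 0 0 1;0 0 0 0 1"

```text
time_s: 12.98
position: [559.7, -40.5, 197.0]
tool_rot: [-3.142, 0.0, -0.275]
force: [0.0, -0.4, -1.0]
opening: 0.271
```

>>> apply_moves --increments "0 0 1 0 1;0 0 0 0 1;0 0 0 0 1"

```text
time_s: 13.23
position: [559.7, -40.5, 196.0]
tool_rot: [3.142, 0.0, -0.275]
force: [1.2, 0.6, -0.7]
opening: 0.275
```

>>> apply_moves --increments "0 0 1 0 1;0 0 0 0 1;0 0 0 0 1"

```text
time_s: 13.48
position: [559.7, -40.5, 195.0]
tool_rot: [3.142, 0.0, -0.275]
force: [0.5, 0.4, -0.3]
opening: 0.266
```

The tip is 4 mm below the shank surface with no contact, so it is in the mouth. Swing the shank upright by moving to -y.

>>> apply_moves --increments "0 1 0 0 1;0 1 0 0 1;0 0 0 0 1;0 0 0 0 1"

```text
time_s: 13.82
position: [559.3, -42.0, 195.1]
tool_rot: [-3.141, -0.0, -0.275]
force: [0.9, 3.5, -0.2]
opening: 0.274
```

>>> apply_moves --increments "0 1 0.3 0 1;0 1 0.3 0 1;0 0 0 0 1;0 0 0 0 1"

```text
time_s: 14.15
position: [558.6, -44.6, 194.4]
tool_rot: [3.141, -0.0, -0.275]
force: [0.7, 3.3, -1.5]
opening: 0.27
```

>>> apply_moves --increments "0 1 0.3 0 1;0 1 0.3 0 1;0 0 0 0 1;0 0 0 0 1"

```text
time_s: 14.48
position: [558.0, -46.6, 193.8]
tool_rot: [3.141, -0.0, -0.275]
force: [1.9, 2.6, -0.3]
opening: 0.274
```

>>> apply_moves --increments "0 0.4 0 0 1;0 0 1 0 1;0 0 0 0 1;0 0 0 0 1"

```text
time_s: 14.82
position: [557.9, -46.7, 192.7]
tool_rot: [3.141, 0.0, -0.275]
force: [0.4, 2.3, -1.1]
opening: 0.271
```

>>> apply_moves --increments "0 0 1 0 1;0 0 1 0 1;0 0 0 0 1;0 0 0 0 1"

```text
time_s: 15.15
position: [557.9, -46.7, 190.6]
tool_rot: [3.142, 0.0, -0.275]
force: [0.1, 3.3, -1.2]
opening: 0.274
```

>>> apply_moves --increments "0 0 1 0 1;0 0 1 0 1;0 0 0 0 1;0 0 0 0 1"

```text
time_s: 15.48
position: [557.9, -46.7, 188.7]
tool_rot: [3.142, 0.0, -0.275]
force: [0.8, 3.6, -2.0]
opening: 0.273
```

>>> apply_moves --increments "0 0 1 0 1;0 0 1 0 1;0 0 1 0 1;0 0 0 0 1;0 0 0 0 1"

```text
time_s: 15.9
position: [557.9, -46.7, 185.7]
tool_rot: [3.142, 0.0, -0.275]
force: [2.2, 3.3, -0.7]
opening: 0.273
```

>>> apply_moves --increments "0 0 1 0 1;0 0 1 0 1;0 0 0 0 1;0 0 0 0 1"

```text
time_s: 16.23
position: [558.1, -46.6, 183.9]
tool_rot: [-3.141, -0.0, -0.275]
force: [1.3, 3.2, -0.0]
opening: 0.271
```

>>> apply_moves --increments "0 0 1 0 1;0 0 1 0 1;0 0 0 0 1;0 0 0 0 1"

```text
time_s: 16.57
position: [558.1, -46.5, 181.9]
tool_rot: [-3.141, -0.0, -0.275]
force: [2.0, 4.6, 1.4]
opening: 0.271
```

>>> apply_moves --increments "0 -0.4 1 0 1;0 0 1 0 1;0 0 0 0 1;0 0 0 0 1"

```text
time_s: 16.9
position: [558.1, -46.2, 179.8]
tool_rot: [-3.142, 0.0, -0.275]
force: [1.4, 4.0, 2.6]
opening: 0.272
```

>>> apply_moves --increments "0 0 1 0 1;0 0 1 0 1;0 0 0 0 1;0 0 0 0 1"

```text
time_s: 17.23
position: [557.9, -46.3, 177.6]
tool_rot: [3.142, 0.0, -0.275]
force: [0.7, 5.5, 2.3]
opening: 0.274
```

>>> apply_moves --increments "0 0 1 0 1;0 0 1 0 1;0 0 0 0 1;0 0 0 0 1"

```text
time_s: 17.57
position: [557.9, -46.2, 175.5]
tool_rot: [-3.142, 0.0, -0.275]
force: [2.3, 5.5, 0.8]
opening: 0.273
```

>>> apply_moves --increments "0 0 1 0 1;0 0 1 0 1;0 0 1 0 1;0 0 0 0 1;0 0 0 0 1"

```text
time_s: 17.98
position: [557.7, -46.1, 172.1]
tool_rot: [-3.142, 0.001, -0.275]
force: [1.8, 4.4, -1.6]
opening: 0.276
```

>>> apply_moves --increments "0 0 1 0 1;0 0 1 0 1;0 0 1 0 1;0 0 1 0 1;0 0 0 0 1;0 0 0 0 1"

```text
time_s: 18.48
position: [557.3, -46.0, 167.5]
tool_rot: [-3.142, 0.002, -0.275]
force: [2.0, 5.0, -5.8]
opening: 0.276
```

>>> apply_moves --increments "0 0 1 0 1;0 0 1 0 1;0 0 1 0 1;0 0 1 0 1;0 0 0 0 1;0 0 0 0 1"

```text
time_s: 18.98
position: [557.3, -46.3, 163.8]
tool_rot: [3.141, 0.002, -0.275]
force: [1.4, 4.7, -5.9]
opening: 0.269
```

>>> apply_moves --increments "0 0 1 0 1;0 0 1 0 1;0 0 1 0 1;0 0 0 0 1;0 0 0 0 1"

```text
time_s: 19.4
position: [558.1, -46.6, 161.9]
tool_rot: [3.141, -0.0, -0.275]
force: [1.2, 4.4, -4.7]
opening: 0.269
```

>>> apply_moves --increments "0 0 1 0 1;0 0 0.5 0 1;0 0 0 0 1;0 0 0 0 1"

```text
time_s: 19.73
position: [558.3, -46.7, 160.6]
tool_rot: [3.141, -0.001, -0.276]
force: [1.1, 1.1, -0.2]
opening: 0.27
```

```bash
python3 - <<'E'
from h import *
s=state();T=Ttool(s);print(s["position"],s["tool_rot"],cr(s["position"]),s["force"],s["torque"],s["opening"],s["time_s"])
im=capture("wrist");np.savez("w7.npz",T=T,im=im)
X=np.array([np.cos(YAW),np.sin(YAW)])
for n,p in(("hole top",np.r_[C0+40*X,129]),("griptop",np.r_[C0+40*X,194]),("end",np.r_[C0+54*X,118])): print(n,proj("wrist",p,T))
a=cv2.resize(im[130:310,170:390],None,fx=3.6,fy=3.3,interpolation=cv2.INTER_CUBIC)
cv2.imwrite("pics/w7.png",a[:,:,::-1])
E
```

```text
[558.25629965 -46.70186076 160.56239067] [ 3.14116915e+00 -6.33728742e-04 -2.75512544e-01] [40.63 -0.18] [ 1.1372161   1.14062766 -0.16397809] [ 0.47266661 -0.18438082  0.01066838] 0.2701146374824486 19.7333
hole top [275.91073384 250.89691455]
griptop [275.52835025 308.17871551]
end [275.95293143 222.12001447]
```

View pics/w7.png

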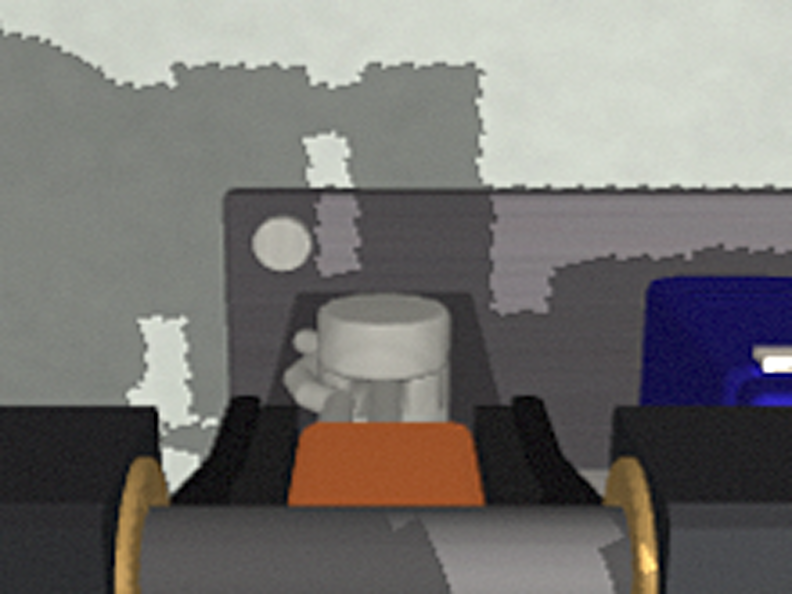

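The picture shows the leg in the pin on its centre line, with the bow wrapped round the +y side below the shank. Forces are near zero. Release, back up and check.

>>> apply_moves --increments "0 0 0 0 0.5;0 0 0 0 0.3;0 0 0 0 0;0 0 0 0 0;0 0 0 0 0;0 0 0 0 0;0 0 0 0 0;0 0 0 0 0;0 0 0 0 0"

```text
time_s: 20.53
position: [558.1, -46.4, 160.3]
tool_rot: [3.141, -0.0, -0.275]
force: [-0.4, 0.2, -0.6]
opening: 0.87
```

>>> apply_moves --increments "0 0 -5 0 0;0 0 -15 0 0;0 0 -25 0 0;0 0 -25 0 0;-12 0 -20 0 0;-15 0 0 0 0;0 0 0 0 0;0 0 0 0 0;0 0 0 0 0"

```text
time_s: 21.28
position: [532.2, -39.4, 250.1]
tool_rot: [3.141, 0.0, -0.276]
force: [0.5, 0.4, 0.3]
opening: 1.003
```

```bash
python3 - <<'E'
from h import *
s=state();T=Ttool(s);print(s["position"],s["tool_rot"],cr(s["position"]),s["force"],s["opening"],s["time_s"])
im=capture("wrist");np.savez("w8.npz",T=T,im=im)
X=np.array([np.cos(YAW),np.sin(YAW)])
for z in(154,174,194): print("grip z",z,proj("wrist",np.r_[C0+40*X,z],T))
print("head out",proj("wrist",np.r_[C0-38*X,118],T))
print(blobs(im,(5,120,60),(22,255,255),(200,100,360,280),40)[1],blobs(im,(0,120,60),(4,255,255),(200,150,360,420),20)[1])
cv2.imwrite("pics/w8.png",cv2.resize(im[120:310,160:400],None,fx=3.3,fy=3.1,interpolation=cv2.INTER_CUBIC)[:,:,::-1])
I={n:capture(n) for n in("scene","top")}
for n in I:
    for z in(174,): print(n,proj(n,np.r_[C0+40*X,z]),blobs(I[n],(3,120,60),(22,255,255),(200,120,330,290),8)[1])
    cv2.imwrite(f"pics/{n}8.png",I[n][:,:,::-1])
E
```

```text
[532.2148055  -39.38100891 250.05227559] [ 3.14119480e+00  2.52286106e-04 -2.75587582e-01] [13.58 -0.2 ] [0.51613921 0.38129761 0.3008833 ] 1.0027821564611865 21.2833
grip z 154 [276.08048839 184.71189616]
grip z 174 [276.02398185 189.82073123]
grip z 194 [275.95761489 195.82106048]
head out [276.15853458 265.34597784]
[([245, 177, 41, 32, 893], [266.3, 190.5])] [([258, 264, 38, 9, 265], [276.2, 267.3])]
scene [275.68754748 177.81215838] [([247, 128, 22, 5, 28], [256.1, 130.0]), ([273, 174, 11, 13, 102], [277.7, 179.8]), ([200, 272, 8, 6, 19], [202.9, 274.2])]
top [285.07276983 232.24016003] [([204, 175, 13, 2, 14], [210.4, 175.9]), ([208, 181, 9, 11, 18], [214.0, 187.9]), ([207, 195, 11, 1, 11], [212.0, 195.0])]
```

View pics/w8.png

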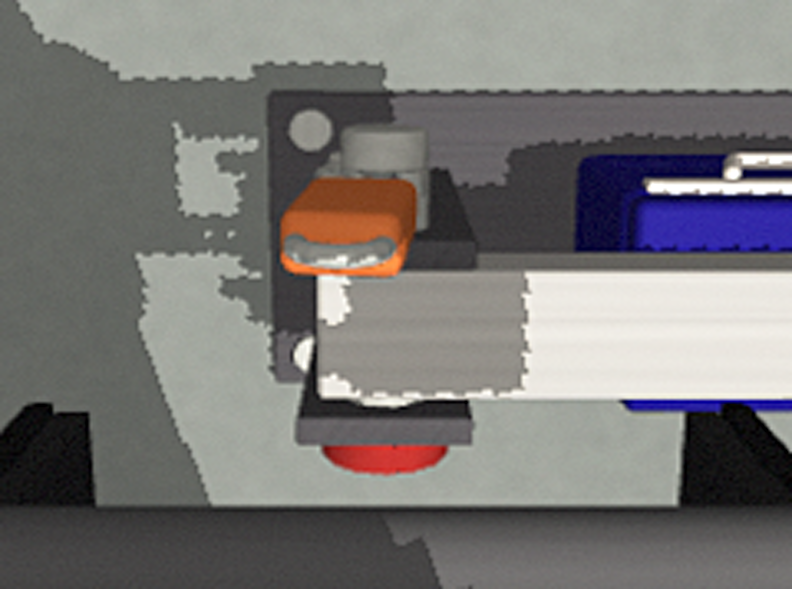

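The picture shows the clip seated upright, with the grip leaning slightly to +y (about 0.1 rad) after release. The bow is round the pin and the red head is against the ear. I'll check the height against the holder reference, and check for drift.

>>> apply_moves --increments "0 0 0 0 0;0 0 0 0 0;0 0 0 0 0;0 0 0 0 0;0 0 0 0 0;0 0 0 0 0;0 0 0 0 0;0 0 0 0 0;0 0 0 0 0;0 0 0 0 0;0 0 0 0 0;0 0 0 0 0"

```text
time_s: 22.43
position: [532.1, -39.0, 250.3]
tool_rot: [3.142, -0.0, -0.275]
force: [-0.3, 0.1, 0.1]
opening: 1.006
```

```bash
python3 - <<'E'
from h import *
print("holder ref pred",proj("scene",[456.1,188.6,98]),"seen 358.8 167.3")
s=state();T=Ttool(s);im=capture("wrist");sc=capture("scene")
print(s["time_s"],blobs(im,(5,120,60),(22,255,255),(200,100,360,280),40)[1],blobs(sc,(3,120,60),(22,255,255),(265,165,300,200),8)[1])
W=lambda u,v,z:onz(ray("wrist",(160+u/3.3,120+v/3.1),T),z)
for z in(188,191,194,197):
    a,b,c,d=W(283,236,z),W(408,240,z),W(345,203,z),W(345,273,z)
    print(z,"w",np.linalg.norm(a-b),"centre",cr((a+b)/2))
a,b=W(287,270,194),W(402,275,194);v=a-b;print("grip yaw",-np.arctan2(v[0],v[1]))
X=np.array([np.cos(YAW),np.sin(YAW)]);Y=np.array([-X[1],X[0]])
for z in(170,174,178): print(z,proj("scene",np.r_[C0+40*X+5*Y,z]))
cv2.imwrite("pics/s9.png",cv2.resize(sc[130:230,220:340],None,fx=6,fy=6,interpolation=cv2.INTER_CUBIC)[:,:,::-1])
E
```

```text
holder ref pred [359.03120398 166.23987739] seen 358.8 167.3
22.4333 [([245, 177, 42, 32, 896], [267.0, 190.1])] [([273, 174, 11, 12, 99], [277.7, 179.6])]
188 w 24.13722344045364 centre [37.9   7.54]
191 w 23.813298005245958 centre [38.52  7.43]
194 w 23.489372570038295 centre [39.14  7.33]
197 w 23.165447134830643 centre [39.77  7.23]
grip yaw -0.3216389281994789
170 [277.51705325 179.14326625]
174 [277.48573126 178.23114503]
178 [277.45426263 177.31475319]
```

View pics/s9.png

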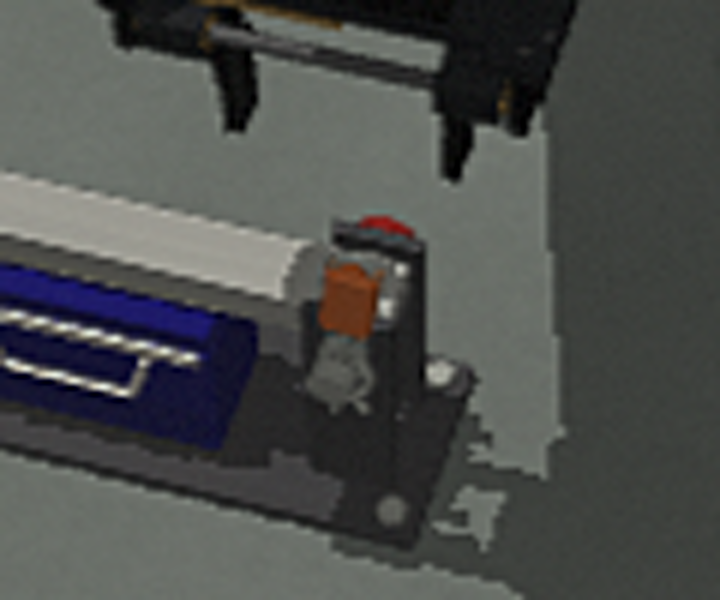

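The scene view shows the clip standing on the pin with its bow closed around the shank. The grip is at about z 173 mm against 174 nominal, its lean is about 0.1 rad, and it is not drifting. I'm handing in.

```bash
python3 -c "
from station import *
print(hand_in())"
```

```text
the job is handed in; nothing more can be done
None
```

I pushed the pin home, took the clip out of its holder and seated it through the cross hole, then handed in at about 22.5 s of the 72 s. `hand_in()` gave no verdict, so the results below rest on my own checks.

- **Pin:** I pushed it with closed fingers until it met a firm stop at 20 N. The head face was then at the home position, and it still sat against the ear in the last picture.
- **Clip insertion:** The hole leaned about 0.6–0.7 rad towards +y. The tip entered the mouth without contact, a light sideways push of 3–4 N turned the shank upright, and the leg went down through it. The bow then snapped over the pin. Readings at the wrist stayed under about 8 N while the clip was on the pin.

| Last check, after release | Measured | Allowed |
|---|---|---|
| Seat height against the hole's middle | −1 mm, ±2 mm | ±5 mm |
| Seat along the pin | within 1 mm | ±4 mm |
| Seat across the pin | about 0 mm, ±2 mm | ±4 mm |
| Clip square to the pin | about 0.05 rad off | under 0.35 rad |
| Clip lean from upright | about 0.1 rad to +y | under 0.4 rad |

The clip was upright in the gripper and leaned when I let go, but it did not move noticeably over the next second. The robot was clear of everything at hand-in. I kept away from the bystanders and the bow looked closed round the shank, but I did not measure either one.

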